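# Push the filter tube home in the desk humidifier

### The job

Take the filter tube out of its drying stand and start it, tapered end down, in the push-fit collet on the front of the desk humidifier. Let go while it stands there, then push it down past the seal until it bottoms on the foot valve; the depth cannot be seen, so feel for the stop and do not ram it. Leave it seated and upright, with the other things on the desk where they are.

Things in the scene. Friction and masses are not known exactly. Their poses are not given: they have to be found in the camera images.
- filter_tube: White rigid tube, 86 mm long, 18 mm in diameter, grey rings near its lower end. The lowest 7 mm taper to a flat foot of 14 mm diameter; the top 7 mm are a flat-topped round head of 22 mm diameter. About 40 g. Origin: centre of the foot; z along the tube to the head. Starts upright in the stand, foot 26 mm below the stand's top.
- stand: Brown wooden block, 62 x 62 mm (70 x 70 mm at its foot), 34 mm high, fixed to the desk, with an upright blind hole 21.5 mm wide and 26 mm deep in the middle. Origin: centre of the underside, on the desk.
- humidifier: White desk humidifier, fixed, 125 (x) by 104 mm (y). Origin: centre of the underside. Towards its -x side stands a round turret, 47 mm in diameter, axis at x = -34 mm, y = 0, with a ribbed grey collet nut (43 mm) on top, 95 mm above the desk. The tank behind it (x > -2 mm) is 83 mm high, with a spout reaching 89 mm.
- collet_mouth (a point): Centre of the collet's open mouth, level with the nut's top; z up along the upright bore, 19.6 mm wide. 24 mm below the mouth a sprung rubber seal narrows it to 15 mm: the tube rests on it, about 62 mm standing out, upright when let go. Pushing past the seal takes 6 to 16 N, more or less from run to run; beyond, it drags almost as much. Over 45 N of push on the tube is ramming.
- foot_valve (a joint): Sprung pin (under 1 N) standing 4 mm out of the rubber-faced seat, out of sight in the bore. 0 = closed; 0.004 m when the tube reaches the seat, more as it is pressed on. The seat lies 66 to 76 mm below the mouth, unknown in each run, so 10 to 20 mm of the tube still stand out when it is home; from there the resistance climbs by 8 N per mm.
- mouse: Black computer mouse, 108 x 56 x 37 mm, loose on the desk near its front edge. Origin: centre of the underside.
- highlighter: Flat orange highlighter, 112 x 20 x 16 mm, lying loose near the front edge. Origin: centre of the underside.
- eraser: Eraser in a card sleeve, 52 x 23 x 14 mm, lying loose near the front edge. Origin: centre of the underside.
- stapler: Green stapler, 132 x 34 x 44 mm, loose at the left. Origin: centre of the underside.
Mind the look-alikes: they are no part of the job. Of the things shaped like the filter_tube, the white one is meant.

How it is judged:
By the outcome, as a careful person would: the job done as asked, in the order asked, and still so for the second after the job is handed in, with the robot touching nothing.
It also fails if it takes over 50 s, if anything falls off the work surface, if the arm or the gripper's body presses on something with over 40 N, if the wrist force passes 120 N, or if a joint passes its speed limit or range.

### The arm

A 6-joint arm with a two-finger parallel gripper is mounted at the origin on a cart in front of the work surface, level with it; the furniture and walls round the work are solid. World frame = base frame: x ahead of the robot, y to its left, z up, the work surface at z = 0. Lengths are in mm, angles in rad, forces in N, time in s.
With the tool pointing down it reaches from about 325 to 900 mm from the base axis. Payload 6.1 kg.
Tool frame: the origin (TCP) lies on the centre line of the jaws, within the pads' length; the fingertips stand 25 mm ahead of it and the grasp point (between the pads) lies 6 mm ahead of it (arm.tcp_to_tips is the distance from the TCP to the fingertips, in mm); z points along the fingers, y is the line along which they close (so a half turn about z gives the same grasp; the last joint's range is limited). The gripper opens to 85 mm and grips with 20 to 120 N. Pads are 22 mm wide; open, the fingers measure 114 mm over their backs; the gripper's body (76 mm by 85 mm) begins 54 mm behind the grasp point. The pads swing forward as they close: fully open they stand 13 mm farther back than shut.
Start: joints at [1.028, 0.22, 1.526, -0, 1.395, -0.126], TCP at [253.02, 571.486, 256.3] pointing down, gripper open.
Joint ranges: [-2.98, 2.98], [-0.91, 2.08], [0.09, 2.57], [-1.24, 4.39], [0.2, 2.65], [-2.68, 2.68]. Speed limits (rad/s): [2.57, 2.57, 3.01, 3.14, 3.14, 3.14].

### API

Orientations are given as a unit quaternion [x, y, z, w].
In Python, from rig import arm gives the robot as it stands.
- The arm moves only by the tool play_rows, never from a script. Its argument "increments" is one flat list of numbers, 7 for each row, row after row: the turn, a rotation vector about the tool's x, y, z in rad, then the shift along the tool's x, y, z in m, then the closure, from 0 (fully open) to 1 (shut). A call has 1 to 20 rows; each row is the pose to reach, as a shift and turn from the pose commanded when the call began, along the tool's axes at that moment; what a row does not reach only later rows make up. A row lasts 1/8 s, in which the tool goes at most 62.5 mm and 10.7 degrees, less where a joint would pass 70% of its speed; a pose out of reach is approached as far as the arm can. A call with a gripper value outside its range is refused whole. The fingers move at their own pace and stop on an object; "squeeze" is the grip in N (left out, the last holds). Time passes only in rows, so rows that repeat a pose let the fingers close. It gives the time, the measured TCP pose, the force, the opening and the grip force at its end, in the units of the state.
- arm.sense(): the state, without advancing time (a new reading comes with each control period).
- arm.camera(name): name is "scene" or "top" or "wrist"; returns the picture (480x640x3 uint8, red, green, blue); there is no depth.
- arm.get_calibration(name): a dict with "K" (3x3 intrinsics, pixels), "k1" (the pictures are not rectified: a ray, as slopes to the right and down, at radius r is drawn at 1 + k1 r^2 times it, then the intrinsics apply), "R" (3x3) and "t" (3): a world point X has camera coordinates R X + t. Camera axes: x right, y down, z forward; pixel columns grow to the right and rows downward; lengths in mm; the calibration is good to about 2 mm. A picture is of the moment at which its call begins: read the wrist's pose just before it. get_calibration takes no time and is no camera call; for the wrist camera it gives the pose at the moment of the call.
- arm.job_done(): hands the job in; it is judged then, once.
Trained networks look in the newest picture that a camera, given by its name, has taken for a name from the list of things; names that differ only in an ending like _2 or _b are one class to them, and where a whole thing is asked for, a point or a joint stands for the part that bears it (a point fixed in the world has none). Each returns a list of dicts, best first, with "score" (0 to 1); they miss things now and then, are a little off and sometimes report something else, mostly with a low value. They report only what shows in the picture. A call takes as long as a camera call. They do not tell look-alikes from the thing itself.
- arm.find_in(label, camera): "extent" ([left, top, right, bottom] in pixels, round what is visible of it).
- arm.spot_point(label, camera): "location" ([column, row] in pixels: a listed point, or the origin of a listed thing).
The state is a dict: "time_s": time; "qpos": joint angles; "joint_velocities": joint speeds; "joint_efforts": joint torques, N m; "tool_pos": TCP position; "tool_rot": TCP orientation; "ft_force": force on the tool from outside, world axes, zero at the start; "wrist_torque": the same for the moment, N m; "width": finger opening in mm; "grasp_force": force on a finger pad.
Only numpy, scipy, OpenCV 4.12 (cv2) and the standard library are available. Lean on these libraries where they do the work, as an engineer would, in place of code of your own. Each camera call takes 0.05 s, during which the arm holds its last target. There are 200 camera calls.

## Working session

There is one attempt and no reset: what is moved stays moved. The work goes in short steps, Python scripts to look and compute and a tool call to move; the robot and the scene stay as the last step left them, time stands still between calls to the robot, and variables do not carry over. Pictures are saved under pics/ and viewed, at most 10 in all, crops included, and the job is handed in when it is done.

Besides the shell and the picture viewer there is one more tool, called after "Request:" as name(argument=value, ...) on one line, values as JSON. play_rows: Moves the arm, as the interface text tells. Its arguments: {"type":"object","properties":{"increments":{"type":"array"},"squeeze":{"type":"number"}},"required":["increments"]}

```bash
mkdir -p pics; cat > h.py <<'E'
import numpy as np, cv2
from rig import arm
def cal(c):
    k=arm.get_calibration(c); return np.array(k["K"],float),float(k["k1"]),np.array(k["R"],float),np.array(k["t"],float).ravel()
def ray(c,px,C=None):
    K,k1,R,t=C or cal(c)
    u=cv2.undistortPoints(np.array([[px]],float),K,np.array([k1,0,0,0,0.]))[0,0]
    return -R.T@t, R.T@np.array([u[0],u[1],1])
def atz(c,px,z,C=None):
    o,d=ray(c,px,C); return o+d*(z-o[2])/d[2]
def proj(c,X,C=None):
    K,k1,R,t=C or cal(c)
    return cv2.projectPoints(np.array(X,float).reshape(-1,3),cv2.Rodrigues(R)[0],t,K,np.array([k1,0,0,0,0.]))[0][:,0]
def save(c,n):
    im=arm.camera(c); cv2.imwrite("pics/"+n,cv2.cvtColor(im,cv2.COLOR_RGB2BGR)); return im
E
python3 - <<'E'
from h import *
a=save("scene","s0.png");b=save("top","t0.png")
for c in("scene","top"):
    for l in("filter_tube","stand","humidifier","mouse","stapler"):
        print(c,l,[(np.round(d["extent"]).tolist(),round(d["score"],2)) for d in arm.find_in(l,c)][:4])
    for l in("filter_tube","stand","collet_mouth","humidifier"):
        print(c,l,[(np.round(d["location"],1).tolist(),round(d["score"],2)) for d in arm.spot_point(l,c)][:4])
print(arm.sense())
E
```

```text
scene filter_tube [([279.0, 218.0, 290.0, 258.0], 0.9), ([370.0, 239.0, 380.0, 279.0], 0.73), ([348.0, 207.0, 359.0, 247.0], 0.67), ([323.0, 229.0, 334.0, 254.0], 0.56)]
scene stand [([304.0, 242.0, 348.0, 283.0], 0.59)]
scene humidifier [([422.0, 268.0, 502.0, 362.0], 0.97)]
scene mouse [([307.0, 305.0, 365.0, 345.0], 0.97)]
scene stapler [([204.0, 209.0, 260.0, 233.0], 0.73)]
scene filter_tube [([372.1, 273.9], 0.7), ([350.8, 244.9], 0.66), ([328.0, 261.1], 0.55)]
scene stand [([327.5, 269.5], 0.56)]
scene collet_mouth [([462.8, 300.2], 0.56)]
scene humidifier [([457.9, 324.8], 0.72)]
top filter_tube [([347.0, 199.0, 360.0, 219.0], 0.7), ([260.0, 233.0, 270.0, 249.0], 0.56), ([303.0, 169.0, 310.0, 191.0], 0.5)]
top stand [([291.0, 215.0, 329.0, 245.0], 0.76)]
top humidifier [([408.0, 179.0, 470.0, 250.0], 0.83), ([304.0, 218.0, 317.0, 230.0], 0.22)]
top mouse [([351.0, 258.0, 377.0, 306.0], 0.76)]
top stapler []
top filter_tube [([308.9, 231.8], 0.67), ([265.6, 243.7], 0.65), ([349.1, 214.1], 0.63), ([309.0, 185.9], 0.61)]
top stand [([311.4, 233.7], 0.73), ([311.5, 234.4], 0.3)]
top collet_mouth [([307.2, 234.6], 0.56)]
top humidifier [([435.1, 215.8], 0.61)]
{'time_s': 1.0, 'qpos': array([ 1.02791547e+00,  2.20436030e-01,  1.52651130e+00, -6.82128901e-06,
        1.39467063e+00, -1.26054233e-01]), 'joint_velocities': array([ 0.00159301, -0.00227028, -0.00138766, -0.00130179,  0.0010774 ,
        0.00047182]), 'joint_efforts': array([ 8.16931388e-04, -4.96864235e+01, -3.89735162e+01, -1.90684177e-04,
        9.06468013e-04, -1.69816298e-05]), 'tool_pos': array([253.01437881, 571.49083125, 256.27131061]), 'tool_rot': array([ 2.06907224e-01,  9.78360568e-01, -1.30536473e-05, -9.81592815e-07]), 'ft_force': array([ 0.40875921, -0.62852163,  1.23253132]), 'wrist_torque': array([ 0.0166274 , -0.03642681,  0.03868668]), 'grasp_force': 0.0, 'width': 85.30090955847463}
```

View pics/s0.png

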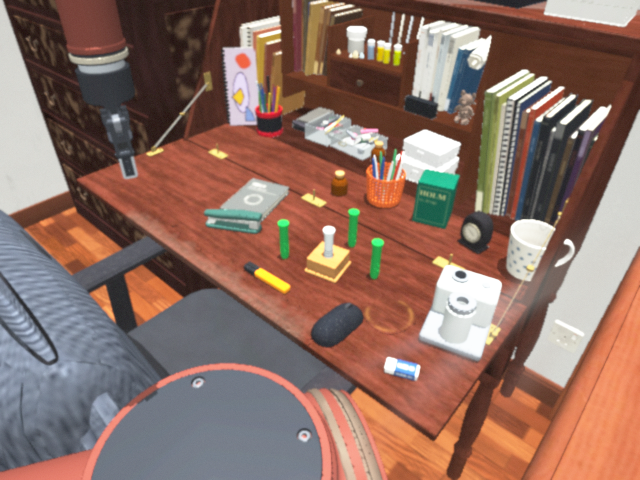

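View pics/t0.png

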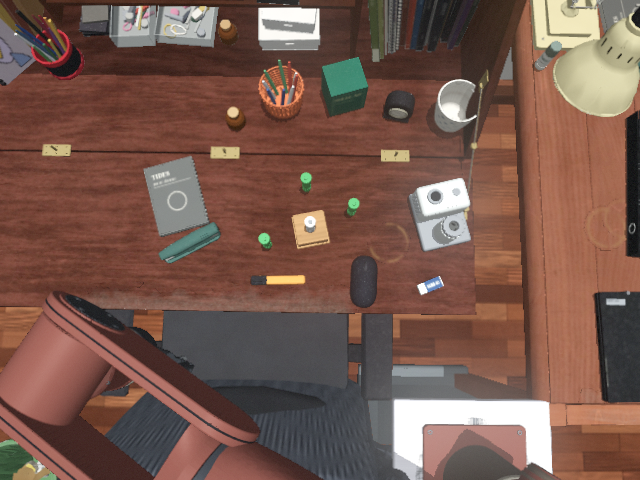

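The three green tubes at scene (284,240), (353,228) and (376,259) are look-alikes. The white one in the wooden stand, scene (328,240) / top (310,222), fits the description. The collet is at about top (454,226). I'll confirm with a crop and locate both.

```bash
python3 - <<'E'
from h import *
t=cv2.imread("pics/t0.png");s=cv2.imread("pics/s0.png")
A=cv2.resize(t[160:270,250:390],None,fx=2.85,fy=2.85,interpolation=2)[:300]
B=cv2.resize(t[160:270,390:490],None,fx=2.85,fy=2.85,interpolation=2)[:300]
C=cv2.resize(s[200:290,265:395],None,fx=3,fy=3,interpolation=2);D=cv2.resize(s[260:360,415:510],None,fx=3,fy=3,interpolation=2)
o=np.zeros((600,800,3),np.uint8)
for im,(y,x) in((A,(0,0)),(B,(0,420)),(C,(300,0)),(D,(300,420))):
    im=im[:600-y,:800-x];o[y:y+im.shape[0],x:x+im.shape[1]]=im
cv2.imwrite("pics/c0.png",o)
def tri(p,q):
    (o1,d1),(o2,d2)=ray("top",p),ray("scene",q)
    M=np.c_[d1,-d2];k=np.linalg.lstsq(M,o2-o1,rcond=None)[0]
    P,Q=o1+k[0]*d1,o2+k[1]*d2;return np.round((P+Q)/2,1),round(np.linalg.norm(P-Q),1)
print("head",atz("top",(310.3,222),94),atz("scene",(328.5,230),94),tri((310.3,222),(328.5,230)))
print("collet",atz("top",(454.5,226.5),95),tri((454.5,226.5),(462,299)))
for g in((306,176),(353.5,202),(264.5,238)):print("green",atz("top",g,86))
for g in((292,214),(326,211),(329,243),(297,247)):print("stand",atz("top",g,34))
print("tank/hum corners",[atz("top",g,0).round() for g in((416,249),(469,244))])
E
```

```text
head [491.27811432 333.0143572   94.        ] [491.93387721 334.49261451  94.        ] (array([490.8, 333.2,  95.3]), np.float64(0.6))
collet [487.51632263  53.32775075  95.        ] (array([486.1,  55.3, 100.7]), np.float64(1.2))
green [585.25547863 343.51463171  86.        ]
green [534.37271775 249.15408301  86.        ]
green [459.59544694 421.27635637  86.        ]
stand [518.82894401 371.82990031  34.        ]
stand [526.43981101 302.08988501  34.        ]
stand [459.98150182 294.9489281   34.        ]
stand [450.56250401 359.90690028  34.        ]
tank/hum corners [array([456., 111.,   0.]), array([468.,  -2.,   0.])]
```

View pics/c0.png

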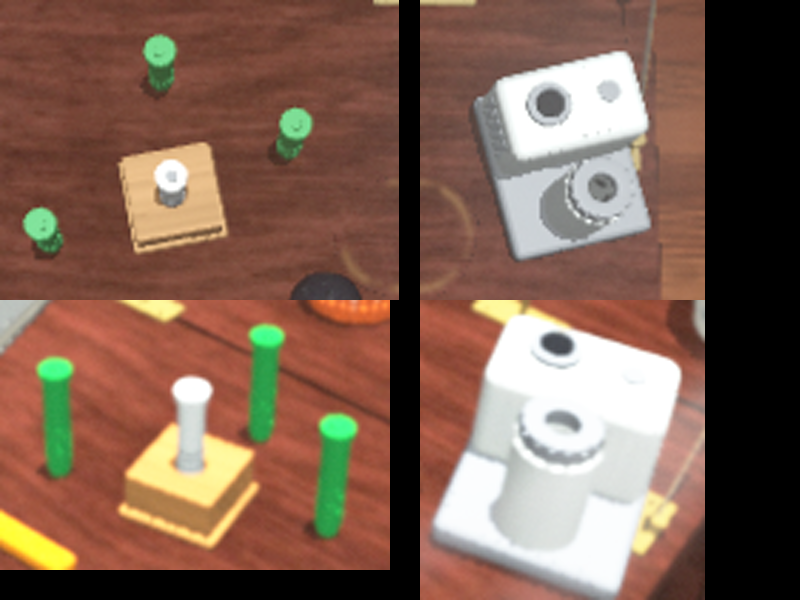

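The crop confirms it: the white tube, with its head at top ≈(310,222), stands in the wooden block, and the open collet mouth is at ≈(453,225). Next I'll move above the stand.

Request:
play_rows(increments=[0,0,0,-0.05,-0.02,0,0,0,0,0,-0.105,-0.041,0,0,0,0,0,-0.16,-0.062,0,0,0,0,0,-0.215,-0.083,0,0,0,0,0,-0.265,-0.103,0,0,0,0,0,-0.3,-0.116,0,0,0,0,0,-0.314,-0.122,0,0,0,0,0,-0.314,-0.122,0,0])

```text
time_s: 2.0
tool_pos: [491.0, 332.5, 256.2]
tool_rot: [0.208, 0.978, 0.0, -0.0]
ft_force: [-0.9, 0.3, 0.5]
width: 85.6
grasp_force: 0.0
```

```bash
python3 - <<'E'
from h import *
s=arm.sense();print(s["time_s"],s["tool_pos"],s["tool_rot"],s["qpos"])
C=cal("wrist");save("wrist","w0.png")
print("cam",-C[2].T@C[3])
print([(np.round(d["extent"]).tolist(),round(d["score"],2)) for d in arm.find_in("filter_tube","wrist")])
print(proj("wrist",[[491,333,94],[491,333,34]],C))
E
```

```text
2.0 [490.95783782 332.49452501 256.2115528 ] [ 2.07603621e-01  9.78213009e-01  4.18853861e-05 -2.07455842e-04] [ 4.62165966e-01  1.44753838e-01  1.61299183e+00  3.29390666e-04
  1.38411977e+00 -6.90442391e-01]
cam [430.46342362 357.30780914 373.82870639]
[([387.0, 119.0, 432.0, 150.0], 0.85), ([360.0, 271.0, 393.0, 329.0], 0.83), ([238.0, 263.0, 273.0, 318.0], 0.81), ([311.0, 198.0, 340.0, 237.0], 0.68)]
[[324.95800222 222.82818844]
 [324.44497687 207.7991475 ]]
```

View pics/w0.png

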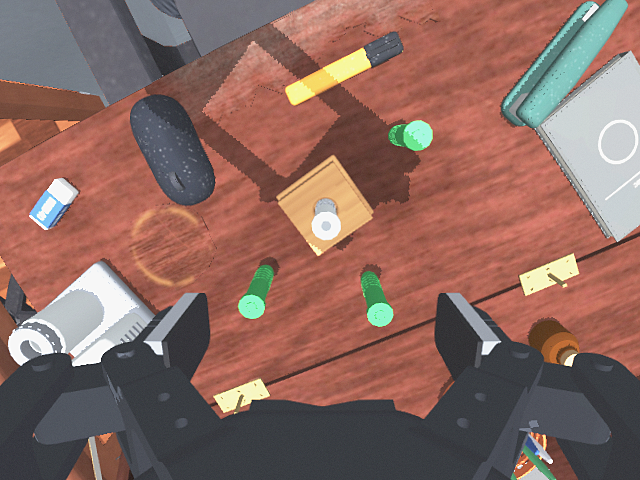

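The wrist view shows the white head at about (326,225), within 2 px of the prediction. The green look-alikes are at (411,135), (252,305) and (379,312).

```bash
python3 - <<'E'
from h import *
C=cal("wrist");im=cv2.imread("pics/w0.png")
g=(cv2.cvtColor(im,cv2.COLOR_BGR2HSV));m=((g[...,1]<40)&(g[...,2]>215)).astype(np.uint8);m[:195]=0;m[260:]=0;m[:,:290]=0;m[:,360:]=0
n,l,st,ce=cv2.connectedComponentsWithStats(m);print(st[1:],ce[1:])
for p in((326,225.5),):print(atz("wrist",p,94,C))
E
```

```text
[[329 201   1   1   1]
 [325 202   1   1   1]
 [316 209   1   1   1]
 [334 208   1   2   2]
 [312 211  29  29 654]
 [314 249   1   1   1]
 [316 248   1   1   1]
 [318 252   3   3   3]] [[329.         201.        ]
 [325.         202.        ]
 [316.         209.        ]
 [334.         208.5       ]
 [325.83333333 225.30122324]
 [314.         249.        ]
 [316.         248.        ]
 [319.         253.        ]]
[492.16701613 334.09853129  94.        ]
```

Request:
play_rows(increments=[0,0,0,0,0.0015,0.04,0,0,0,0,0,0.0015,0.085,0,0,0,0,0,0.0015,0.125,0,0,0,0,0,0.0015,0.155,0,0,0,0,0,0.0015,0.175,0,0,0,0,0,0.0015,0.185,0,0,0,0,0,0.0015,0.185,0,0,0,0,0,0.0015,0.185,0.5,0,0,0,0,0.0015,0.185,1,0,0,0,0,0.0015,0.185,1,0,0,0,0,0.0015,0.185,1,0,0,0,0,0.0015,0.185,1,0,0,0,0,0.0015,0.185,1,0,0,0,0,0.0015,0.185,1], squeeze=40)

```text
time_s: 3.85
tool_pos: [491.6, 334.3, 71.7]
tool_rot: [0.207, 0.978, 0.0, 0.0]
ft_force: [-0.6, 0.1, 5.3]
width: 17.3
grasp_force: 39.1
```

Request:
play_rows(increments=[0,0,0,0,0,-0.015,1,0,0,0,0,0,-0.045,1,0,0,0,0,0,-0.085,1,0,0,0,0,0,-0.125,1,0,0,0,-0.011,-0.021,-0.15,1,0,0,0,-0.033,-0.062,-0.16,1,0,0,0,-0.057,-0.108,-0.16,1,0,0,0,-0.08,-0.152,-0.16,1,0,0,0,-0.1,-0.19,-0.16,1,0,0,0,-0.11,-0.208,-0.16,1,0,0,0,-0.11,-0.208,-0.16,1,0,0,0,-0.11,-0.208,-0.16,1])

```text
time_s: 5.35
tool_pos: [507.6, 99.9, 231.6]
tool_rot: [0.207, 0.978, 0.0, -0.0]
ft_force: [-0.2, 0.4, -0.1]
width: 17.4
grasp_force: 39.4
```

```bash
python3 - <<'E'
from h import *
s=arm.sense();print(s["time_s"],s["tool_pos"],s["tool_rot"],s["width"],s["ft_force"])
C=cal("wrist");save("wrist","w1.png")
for l in("filter_tube","collet_mouth"):
  print(l,[(np.round(d["location"],1).tolist(),round(d["score"],2)) for d in arm.spot_point(l,"wrist")])
print(proj("wrist",[[487,54,95],s["tool_pos"]-[0,0,63]],C))
E
```

```text
5.35 [507.56462075  99.9496188  231.56875969] [ 2.06911443e-01  9.78359654e-01  1.95760636e-04 -6.66399687e-05] 17.374324837389874 [-0.24422287  0.36432035 -0.09371841]
filter_tube [([593.0, 175.7], 0.79), ([320.4, 268.0], 0.77), ([636.7, 11.9], 0.45), ([245.2, 79.5], 0.31)]
collet_mouth [([254.0, 234.8], 0.7)]
[[251.579188   231.13384387]
 [325.5371233  267.95320883]]
```

View pics/w1.png

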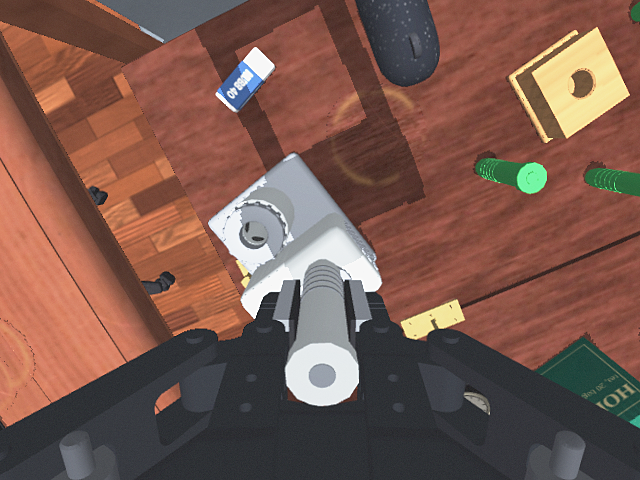

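The tube is held, its foot at about (321,268) and its head at (321,374). The collet mouth is at about (254,235). I'll take crops to check tilt and centre.

```bash
python3 - <<'E'
from h import *
C=cal("wrist");p=arm.sense()["tool_pos"];im=cv2.imread("pics/w1.png")
a=cv2.resize(im[180:290,190:320],None,fx=4,fy=4,interpolation=2);b=cv2.resize(im[245:415,280:365],None,fx=3,fy=3,interpolation=2)
o=np.zeros((520,780,3),np.uint8);o[:440,:520]=a;o[:510,525:780]=b;cv2.imwrite("pics/c1.png",o)
print("pred foot,head,under",proj("wrist",[p-[0,0,63.7],p+[0,0,22.3]],C))
for z in (8,):print("foot meas",atz("wrist",(320.4,268),p[2]-63.7,C)-p,"head meas",atz("wrist",(321.5,374.5),p[2]+22.3,C)-p)
print(atz("wrist",(254,234.8),95,C))
E
```

```text
pred foot,head,under [[325.56862261 267.44790236]
 [328.32605712 368.73184912]]
foot meas [ -0.77930382  -2.50539653 -63.7       ] head meas [ 0.98550521 -2.58435604 22.3       ]
[490.02290175  54.8112989   95.        ]
```

View pics/c1.png

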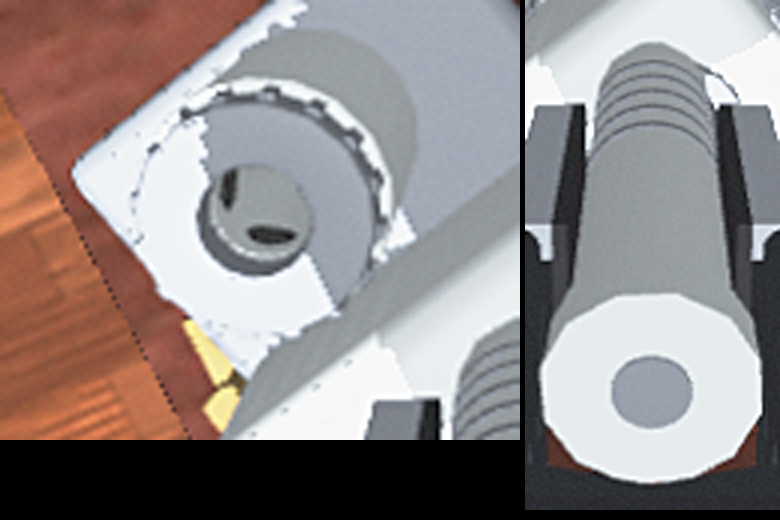

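Request:
play_rows(increments=[0,0,0,0,0,0.02,1,0,0,0,0,0,0.045,1,0,0,0,0,0,0.06,1,0,0,0,0,0,0.066,1,0,0,0,0,0,0.066,1,0,0,0,0,0,0.066,1])

```text
time_s: 6.25
tool_pos: [508.4, 99.5, 166.2]
tool_rot: [0.207, 0.978, 0.0, 0.001]
ft_force: [0.7, -0.3, 0.2]
width: 17.5
grasp_force: 39.4
```

```bash
python3 - <<'E'
from h import *
p=arm.sense()["tool_pos"];C=cal("wrist");save("wrist","w2.png");im=cv2.imread("pics/w2.png")
m=arm.spot_point("collet_mouth","wrist");f=arm.spot_point("filter_tube","wrist")
print(p,[(np.round(d["location"],1),round(d["score"],2)) for d in m+f])
c=np.array(proj("wrist",[[491,56,95]],C)[0]);x,y=int(c[0])-60,int(c[1])-60
a=cv2.resize(im[y:y+120,x:x+240][:, :200],None,fx=4,fy=4,interpolation=2)[:, :800];cv2.imwrite("pics/c2.png",a);print("crop0",x,y,a.shape)
th=np.linspace(0,2*np.pi,60)
for r,z in((7,0),(9,7)):
    q=proj("wrist",p+np.c_[r*np.cos(th),r*np.sin(th),z-63.7+0*th],C);print(r,q.min(0),q.max(0))
E
```

```text
[508.3824314   99.53213527 166.2238576 ] [(array([232. , 268.4]), 0.83), (array([610.1,  79.7]), 0.22), (array([517.5, 172.4]), 0.58), (array([322. , 269.4]), 0.57)]
crop0 176 205 (480, 800, 3)
7 [311.57105459 254.04959428] [339.32089089 280.20536499]
9 [307.09598795 254.57428548] [344.07080232 289.29059441]
```

View pics/c2.png

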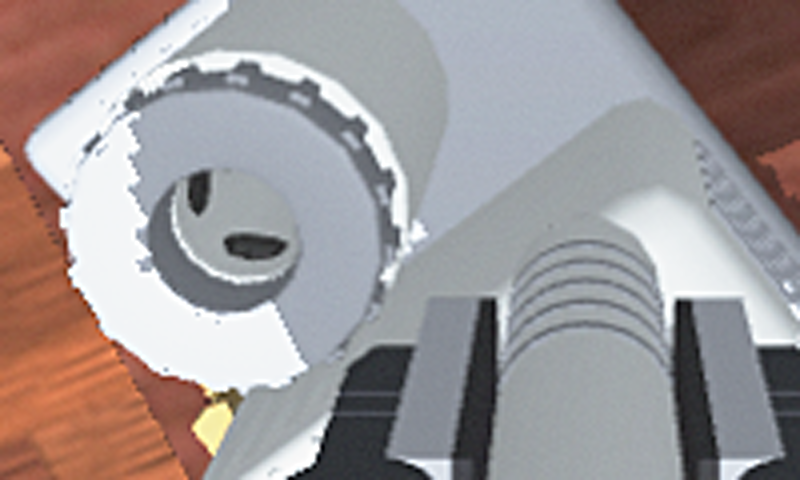

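The mouth centre is at about (232,265) and the tube foot axis at column ≈322, with its far edge at row ≈258. I'll work out the relative shift.

```bash
python3 - <<'E'
from h import *
from scipy.optimize import least_squares
s=arm.sense();p=s["tool_pos"];C=cal("wrist");th=np.linspace(0,2*np.pi,180)
obs=np.array([147,167,303,313])/4+np.array([176,205]*2)-.4
def b(c,r,z):
    q=proj("wrist",np.c_[c[0]+r*np.cos(th),c[1]+r*np.sin(th),z+0*th],C);return np.r_[q.min(0),q.max(0)]
r=least_squares(lambda c:b(c,9.8,95)-obs,[490,55]);M=r.x;print("mouth",M,r.fun)
def ft(c):
    lo=min(b(c,7,p[2]-63.7)[1],b(c,9,p[2]-56.7)[1]);q=b(c,9,p[2]-46)
    return [lo-257.9,(q[0]+q[2])/2-322.2]
F=least_squares(ft,p[:2]).x;print("foot",F,F-p[:2])
from scipy.spatial.transform import Rotation as Ro
d=np.r_[M-F,0];print("shift world",d,"tool",Ro.from_quat(s["tool_rot"]).inv().apply(d), "target tcp",p[:2]+M-F)
E
```

```text
mouth [489.60508725  53.96172588] [ 0.95307686  0.60840797 -0.9450309  -0.66915341]
foot [509.39517292  97.11684318] [ 1.17701882 -2.36870459]
shift world [-19.79008567 -43.1551173    0.        ] tool [ 6.24579983e-01 -4.74723146e+01 -2.97131840e-02] target tcp [488.42806843  56.33043046]
```

Request:
play_rows(increments=[0,0,0,0,-0.012,0,1,0,0,0,0,-0.032,0,1,0,0,0,0.0005,-0.045,0,1,0,0,0,0.0005,-0.0475,0,1,0,0,0,0.0005,-0.0475,0,1,0,0,0,0.0005,-0.0475,0,1])

```text
time_s: 7.15
tool_pos: [488.2, 56.4, 165.4]
tool_rot: [0.207, 0.978, 0.0, 0.0]
ft_force: [-0.4, 0.4, -1.2]
width: 17.2
grasp_force: 39.4
```

```bash
python3 - <<'E'
from h import *
s=arm.sense();p=s["tool_pos"];C=cal("wrist");save("wrist","w3.png");im=cv2.imread("pics/w3.png")
print(p,s["ft_force"]);a=cv2.resize(im[200:320,240:410],None,fx=4.5,fy=4.5,interpolation=2);cv2.imwrite("pics/c3.png",a)
print(proj("wrist",[[*p[:2],95],p-[0,0,63.7]],C))
E
```

```text
[488.23633642  56.41897851 165.40324193] [-0.40158361  0.40165682 -1.21173867]
[[325.42183824 263.082598  ]
 [325.54271128 267.46144227]]
```

View pics/c3.png

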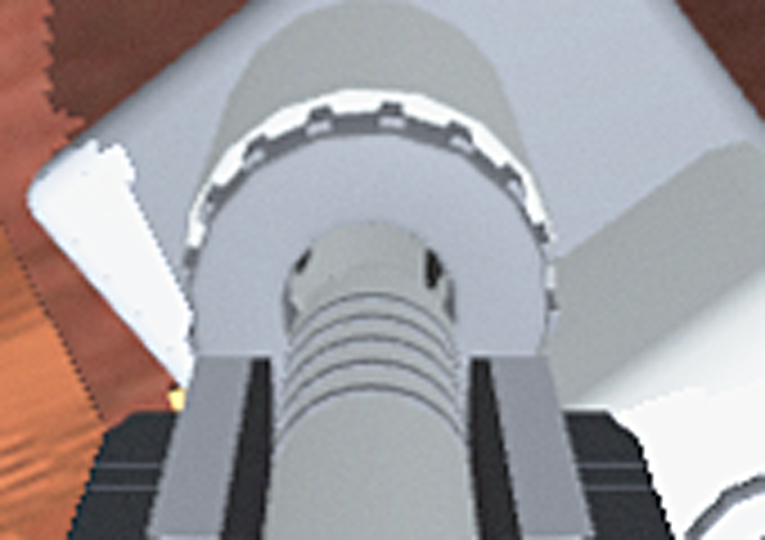

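The tube is centred over the mouth: ring centre at crop x≈373 against the mouth's 370, and the foot-to-rim gap of 42 px matches the predicted 43. Inserting now.

Request:
play_rows(increments=[0,0,0,0,0,0.003,1,0,0,0,0,0,0.006,1,0,0,0,0,0,0.009,1,0,0,0,0,0,0.012,1,0,0,0,0,0,0.014,1,0,0,0,0,0,0.016,1,0,0,0,0,0,0.016,1])

```text
time_s: 8.07
tool_pos: [488.0, 56.2, 149.2]
tool_rot: [0.207, 0.978, -0.0, -0.0]
ft_force: [-0.4, -0.1, -0.1]
width: 17.6
grasp_force: 39.4
```

Request:
play_rows(increments=[0,0,0,0,0,0.003,1,0,0,0,0,0,0.006,1,0,0,0,0,0,0.009,1,0,0,0,0,0,0.011,1,0,0,0,0,0,0.012,1,0,0,0,0,0,0.012,1])

```text
time_s: 8.82
tool_pos: [488.0, 56.2, 137.2]
tool_rot: [0.207, 0.978, -0.0, -0.0]
ft_force: [0.1, -0.4, -0.5]
width: 17.1
grasp_force: 39.4
```

Request:
play_rows(increments=[0,0,0,0,0,0.001,1,0,0,0,0,0,0.002,1,0,0,0,0,0,0.002,1])

```text
time_s: 9.2
tool_pos: [488.1, 56.2, 135.3]
tool_rot: [0.207, 0.978, -0.0, 0.0]
ft_force: [0.3, 0.1, -0.8]
width: 17.3
grasp_force: 39.4
```

Now open, and retreat up.

Request:
play_rows(increments=[0,0,0,0,0,0,0.8,0,0,0,0,0,0,0.6,0,0,0,0,0,0,0.5,0,0,0,0,0,0,0.4,0,0,0,0,0,0,0.3,0,0,0,0,0,0,0.3,0,0,0,0,0,-0.02,0.3,0,0,0,0,0,-0.05,0.3,0,0,0,0,0,-0.08,0.3,0,0,0,0,0,-0.1,0.3,0,0,0,0,0,-0.1,0.3])

```text
time_s: 10.58
tool_pos: [489.2, 56.2, 237.1]
tool_rot: [0.207, 0.978, 0.0, 0.002]
ft_force: [-0.2, 0.6, -0.7]
width: 59.4
grasp_force: 0.0
```

```bash
python3 - <<'E'
from h import *
s=arm.sense();p=s["tool_pos"];C=cal("wrist");w=save("wrist","w4.png");sc=save("scene","s4.png")
print(p,s["ft_force"],s["width"])
o=np.zeros((480,800,3),np.uint8)
a=cv2.imread("pics/w4.png")[150:390,220:420];o[:,:400]=cv2.resize(a,(400,480))
b=cv2.imread("pics/s4.png")[250:370,410:510];o[:,400:]=cv2.resize(b,(400,480));cv2.imwrite("pics/c4.png",o)
th=np.linspace(0,6.28,60)
q=proj("wrist",np.c_[p[0]+11*np.cos(th),p[1]+11*np.sin(th),157+0*th],C);print("pred head",q.min(0),q.max(0),proj("wrist",[[*p[:2],157],[*p[:2],95]],C),proj("scene",[[*p[:2],157],[*p[:2],95]]))
E
```

```text
[489.21919044  56.19098879 237.09843184] [-0.16477727  0.61204949 -0.70007026] 59.442635918463715
pred head [304.91915701 237.33161937] [345.2288821  275.60757005] [[325.07268803 256.73877576]
 [324.24333113 228.77590432]] [[470.10256636 270.48496617]
 [462.12723028 300.22080747]]
```

View pics/c4.png

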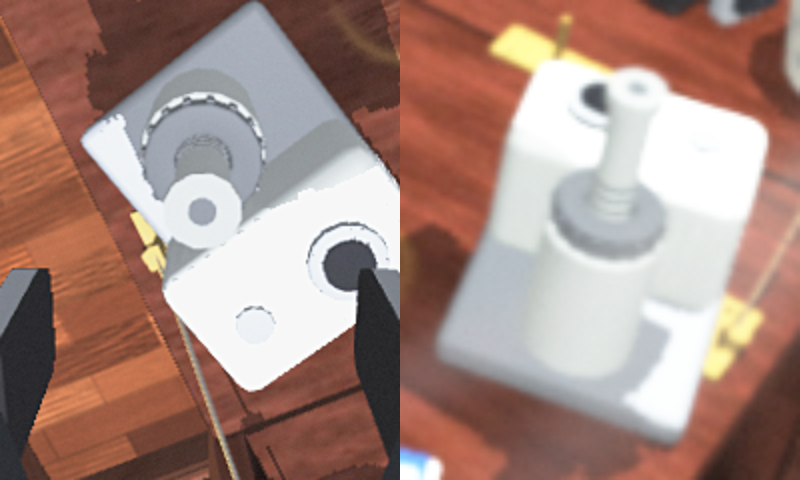

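The tube stands upright in the collet; its head is at wrist px ≈(321,256), right under the tool. Now close the fingers and descend to just above the head.

Request:
play_rows(increments=[0,0,0,0,0,0,0.6,0,0,0,0,0,0,1,0,0,0,0,0,0,1,0,0,0,0,0,0,1,0,0,0,0,0,0,1,0,0,0,0,0,0.015,1,0,0,0,0,0,0.03,1,0,0,0,0,0,0.04,1,0,0,0,0,0,0.046,1,0,0,0,0,0,0.046,1])

```text
time_s: 11.92
tool_pos: [487.8, 56.2, 188.7]
tool_rot: [0.207, 0.978, -0.0, -0.001]
ft_force: [-0.3, -0.3, 0.2]
width: -0.4
grasp_force: 0.0
```

Request:
play_rows(increments=[0,0,0,0,0,0.002,1,0,0,0,0,0,0.004,1,0,0,0,0,0,0.006,1,0,0,0,0,0,0.007,1,0,0,0,0,0,0.008,1,0,0,0,0,0,0.009,1,0,0,0,0,0,0.01,1])

```text
time_s: 12.8
tool_pos: [488.6, 56.2, 179.9]
tool_rot: [0.207, 0.978, 0.0, 0.001]
ft_force: [0.6, -0.4, 4.5]
width: -0.5
grasp_force: 2.3
```

Request:
play_rows(increments=[0,0,0,0,0,0.001,1,0,0,0,0,0,0.002,1,0,0,0,0,0,0.003,1,0,0,0,0,0,0.004,1,0,0,0,0,0,0.005,1,0,0,0,0,0,0.006,1])

```text
time_s: 13.55
tool_pos: [489.5, 56.1, 175.1]
tool_rot: [0.207, 0.978, 0.0, 0.002]
ft_force: [-0.8, 0.3, 7.5]
width: -0.0
grasp_force: 3.6
```

Request:
play_rows(increments=[0,0,0,0,0,0.002,1,0,0,0,0,0,0.004,1,0,0,0,0,0,0.006,1,0,0,0,0,0,0.008,1,0,0,0,0,0,0.01,1,0,0,0,0,0,0.012,1,0,0,0,0,0,0.014,1,0,0,0,0,0,0.016,1,0,0,0,0,0,0.018,1,0,0,0,0,0,0.018,1])

```text
time_s: 14.8
tool_pos: [488.8, 56.2, 156.1]
tool_rot: [0.207, 0.978, 0.0, 0.001]
ft_force: [0.4, -0.4, 4.8]
width: 0.2
grasp_force: 2.4
```

Request:
play_rows(increments=[0,0,0,0,0,0.002,1,0,0,0,0,0,0.004,1,0,0,0,0,0,0.006,1,0,0,0,0,0,0.008,1,0,0,0,0,0,0.01,1,0,0,0,0,0,0.0115,1,0,0,0,0,0,0.013,1])

```text
time_s: 15.68
tool_pos: [489.1, 56.1, 143.4]
tool_rot: [0.207, 0.978, 0.0, 0.001]
ft_force: [-0.2, -0.8, 7.6]
width: -0.4
grasp_force: 4.0
```

Drag is about 7.6 N while moving. From here I take 1 mm rows in short calls, feeling for the stop.

Request:
play_rows(increments=[0,0,0,0,0,0.001,1,0,0,0,0,0,0.002,1,0,0,0,0,0,0.003,1])

```text
time_s: 16.05
tool_pos: [489.1, 56.1, 140.3]
tool_rot: [0.207, 0.978, 0.0, 0.001]
ft_force: [0.1, 0.0, 7.5]
width: 0.3
grasp_force: 3.3
```

Request:
play_rows(increments=[0,0,0,0,0,0.001,1,0,0,0,0,0,0.002,1])

```text
time_s: 16.3
tool_pos: [489.1, 56.1, 138.3]
tool_rot: [0.207, 0.978, 0.0, 0.001]
ft_force: [-0.3, -0.6, 5.3]
width: 0.2
grasp_force: 2.6
```

Request:
play_rows(increments=[0,0,0,0,0,0.001,1,0,0,0,0,0,0.0015,1])

```text
time_s: 16.55
tool_pos: [489.1, 56.1, 136.8]
tool_rot: [0.207, 0.978, 0.0, 0.001]
ft_force: [1.1, 0.1, 7.5]
width: -0.0
grasp_force: 3.5
```

Request:
play_rows(increments=[0,0,0,0,0,0.001,1,0,0,0,0,0,0.0015,1])

```text
time_s: 16.8
tool_pos: [489.2, 56.1, 135.5]
tool_rot: [0.207, 0.978, 0.0, 0.001]
ft_force: [-0.9, -0.7, 9.6]
width: 0.3
grasp_force: 4.5
```

Request:
play_rows(increments=[0,0,0,0,0,0.0005,1,0,0,0,0,0,0.001,1])

```text
time_s: 17.05
tool_pos: [489.5, 56.1, 135.0]
tool_rot: [0.207, 0.978, 0.0, 0.002]
ft_force: [-0.2, -1.0, 9.0]
width: 0.2
grasp_force: 4.7
```

Request:
play_rows(increments=[0,0,0,0,0,0.0005,1,0,0,0,0,0,0.001,1])

```text
time_s: 17.3
tool_pos: [489.8, 56.1, 134.5]
tool_rot: [0.207, 0.978, 0.0, 0.002]
ft_force: [-1.7, -0.2, 13.2]
width: -0.1
grasp_force: 7.0
```

Request:
play_rows(increments=[0,0,0,0,0,0.0005,1,0,0,0,0,0,0.001,1])

```text
time_s: 17.55
tool_pos: [490.2, 56.1, 134.1]
tool_rot: [0.207, 0.978, 0.0, 0.002]
ft_force: [-1.7, -0.0, 16.4]
width: -0.2
grasp_force: 8.2
```

Request:
play_rows(increments=[0,0,0,0,0,0.0005,1,0,0,0,0,0,0.001,1,0,0,0,0,0,0.0015,1])

```text
time_s: 17.92
tool_pos: [490.7, 56.1, 133.3]
tool_rot: [0.207, 0.978, 0.0, 0.003]
ft_force: [-1.9, -0.1, 21.2]
width: -0.0
grasp_force: 10.6
```

Resistance climbs steadily at about 7–8 N/mm, past the drag level, so this is the seat. Now back off and check.

Request:
play_rows(increments=[0,0,0,0,0,-0.004,1,0,0,0,0,0,-0.02,1,0,0,0,0,0,-0.05,1,0,0,0,0,0,-0.09,1,0,0,0,0,0,-0.12,1,0,0,0,0,0,-0.12,1,0,0,0,0,0,-0.12,1])

```text
time_s: 18.8
tool_pos: [487.3, 56.3, 248.8]
tool_rot: [0.207, 0.978, -0.0, -0.001]
ft_force: [-0.1, 0.6, -1.0]
width: -0.0
grasp_force: 0.0
```

```bash
python3 - <<'E'
from h import *
s=arm.sense();p=s["tool_pos"];C=cal("wrist");save("wrist","w5.png");save("scene","s5.png")
print(s["time_s"],p,s["ft_force"])
o=np.zeros((480,800,3),np.uint8)
o[:,:400]=cv2.resize(cv2.imread("pics/w5.png")[120:360,220:420],(400,480))
o[:,400:]=cv2.resize(cv2.imread("pics/s5.png")[250:370,410:510],(400,480));cv2.imwrite("pics/c5.png",o)
print(proj("scene",[[488.5,56.3,z] for z in(95,110,157)]))
E
```

```text
18.8 [487.34982994  56.26151136 248.84654582] [-0.0565889   0.6098067  -1.03061225]
[[461.84912112 300.4323664 ]
 [463.7050863  293.52029525]
 [469.8144657  270.69126745]]
```

View pics/c5.png

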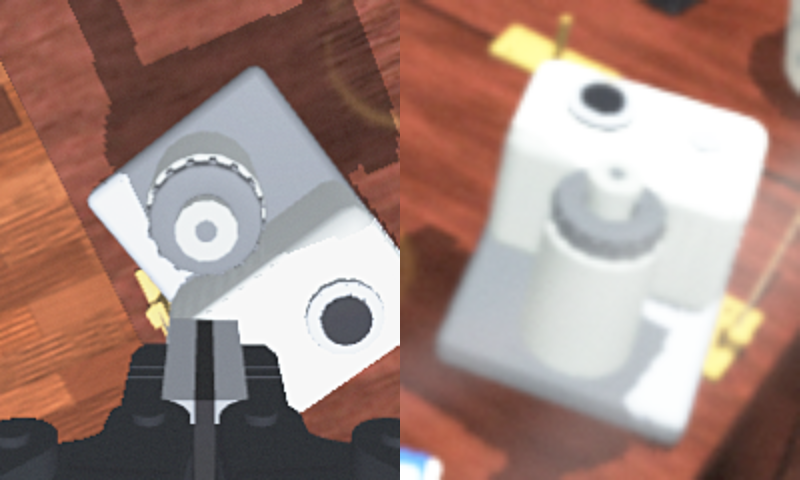

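The head is at scene (464,294), which matches about 15 mm standing out and upright. The robot is clear.

```bash
python3 -c "
from rig import arm
print(arm.job_done())"
```

```text
the job is handed in; nothing more can be done
None
```

The white filter tube is seated upright on the foot valve with about 15 mm standing out; the stop was felt at about 21 N, the arm stands clear, and the job was handed in after about 19 s.

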